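# Wedge a sample die tight in its bench fixture

### The arm

A 6-joint arm with a two-finger parallel gripper is mounted at the origin on the work surface. World frame = base frame: x ahead of the robot, y to its left, z up, the work surface at z = 0. Lengths are in m, angles in rad, forces in N, time in s.
With the tool pointing down it reaches from about 0.3 to 0.875 m from the base axis. Payload 4.2 kg.
Tool frame: the origin (TCP) lies at the very end of the fingers, on their centre line; the grasp point (between the pads) lies arm.tcp_to_grasp behind it (arm.tcp_to_grasp is the distance from the TCP to the grasp point, in m); z points along the fingers, y is the line along which they close (so a half turn about z gives the same grasp; the last joint's range is limited). The gripper opens to 85 mm and grips with 20 to 120 N. Pads are 22 mm wide; open, the fingers measure 114 mm over their backs; the gripper's body (76 mm by 85 mm) begins 54 mm behind the grasp point. The pads swing forward as they close: fully open they stand 13 mm farther back than shut.
Start: joints at [1.255, 0.32, 1.565, -0, 1.257, -0.02], TCP at [0.168, 0.55, 0.231] pointing down, gripper open.
Joint ranges: [-3.11, 3.11], [-0.84, 2.01], [0.21, 2.61], [-1.34, 4.49], [0.05, 2.63], [-2.56, 2.56]. Speed limits (rad/s): [2.57, 2.57, 3.14, 3.14, 3.14, 3.14].

### API

Orientations are given as a unit quaternion [w, x, y, z].
In Python, from workcell import arm, vision, job gives the robot as it stands.
- The arm moves only by the shell command python3 -m jog 'ROWS' [FORCE]. ROWS is JSON, a list of rows, each a list of 3 entries, a list of its own where there are three numbers: the finger opening in mm, from 0 to 85.4, then the shift along the tool's x, y, z in mm, then the turn, a rotation vector about the tool's x, y, z in units of 5 degrees (1.0 is 5 degrees). In form: [[jaw, [x, y, z], [ax, ay, az]], ...]. A call has 1 to 5 rows; each row shifts and turns the commanded pose from where the row before left it, along the tool's axes as they then stand; what a row does not reach is not made up. A row lasts 1/12 s, in which the tool goes at most 41.7 mm and 7.16 degrees, less where a joint would pass 70% of its speed; a pose out of reach is approached as far as the arm can. A call is refused whole if a number of a shift passes 41.7 or a number of a turn 1, either way. A call with a gripper value outside its range is refused whole. The fingers move at their own pace and stop on an object; FORCE is the grip in N (left out, the last holds). Time passes only in rows, so rows that do not move let the fingers close. It gives the time, the measured TCP pose, the force, the opening and the grip force at its end, in the units of the state.
- arm.get_obs(): the state, without advancing time (a new reading comes with each control period).
- vision.read_camera(name): name is "side" or "top"; returns a dict with "img" (480x640x3 uint8, red, green, blue), "K" (3x3 intrinsics, pixels), "k1" (the pictures are not rectified: a ray, as slopes to the right and down, at radius r is drawn at 1 + k1 r^2 times it, then the intrinsics apply), "R" (3x3) and "t" (3): a world point X has camera coordinates R X + t. Camera axes: x right, y down, z forward; pixel columns grow to the right and rows downward; lengths in m; the calibration is good to about 2 mm. A picture is of the moment at which its call begins. There is no depth.
- job.hand_in(): hands the job in; it is judged then, once.
The state is a dict: "time_s": time; "q": joint angles; "joint_vel": joint speeds; "joint_efforts": joint torques, N m; "tcp_pos": TCP position; "orientation": TCP orientation; "force": force on the tool from outside, world axes, zero at the start; "ft_torque": the same for the moment, N m; "width": finger opening in m; "finger_force": force on a finger pad.
Only numpy, scipy, OpenCV 4.12 (cv2) and the standard library are available. Lean on these libraries where they do the work, as an engineer would, in place of code of your own. Each camera call takes 0.05 s, during which the arm holds its last target. There are 200 camera calls.

### The job

Set the aluminium sample die upright in the corner of the grey bench fixture, against its side wall and its end stop. Then start the thin end of the steel wedge loosely in the slot between the die and the slanted fence and let go of it; after that, with closed fingers, tap or push the thick end in gently until it moves no further under a firm push of 15 to 20 N and stays locked; do not hammer or force it beyond about 25 N, or the die will crack. Leave the plain steel bar and the laboratory ware where they are.

Things in the scene. Friction and masses are not known exactly. Their poses are not given: they have to be found in the camera images.
- fixture: Fixed fixture: grey plate 210 (x) x 150 (y) x 12 mm, x = -130 to +80 mm from its origin, which is at bench height, z up; yaw within 0.3 rad. On the plate (top z = 12 mm) stand steel blocks 20 mm high (tops z = 32): a side wall, inner face y = +40 mm, x = -43 to +52; an end stop, inner face x = +40 mm, y = -5 to +56, 14 thick; a slanted fence on the -y side.
- seat (a point): Where the origin of the seated die belongs, on top of the plate at fixture (+10, +15, +12) mm; the die is then turned like the fixture, touches side wall and end stop, and covers fixture x = -20 to +40, y = -10 to +40 mm.
- fence_side (a point): Point on the plate at fixture (0, -25, 12) mm, near the fence. The fence is 90 mm long (x = -29 to +61), 20 mm thick; its face towards the die runs along y = f + 0.1 x (narrowing the slot towards +x, parallel to the wedge's slope). It is bolted anywhere from f = -27.4 to -23 mm, changed every time and not measured, so how deep the wedge must go has to be felt.
- mouth (a point): Mouth of the slot, on the plate at fixture (-30, -10, 12) mm, on the line of the seated die's -y side; the slot lies to its -y side, there 16 to 20.5 mm wide, open towards -x. The wedge slides in on the plate along +x, thin end first, flat side on the line y = -10 (wedge origin y = -20.5 mm). It gets tight with its origin between x = -35 and +15 mm, depending on the fence.
- die: Sample die: plain aluminium block 60 (x) x 50 (y) x 55 mm high, about 0.4 kg, upright with a round steel insert on its top; origin at the centre of its underside. On the bench at the start, yaw within 0.4 rad of the world.
- wedge: Steel wedge, 90 mm (x), 22 mm high, 0.16 kg, taper seen from above; origin: underside, mid-length. Thin end (12 wide) x = +45, thick end (21 wide) x = -45. Flat side y = +10.5; sloped side y = -10.5 (thick end) to -1.5. At x = -25: 19 wide, middle y = +1. Yaw within 0.4 rad. Ground faces, friction 0.3 to 0.4: self-locking; a 15 to 20 N push leaves some 7 to 28 N side force.
- bar: Bystander: plain parallel steel bar 90 x 18 x 22 mm, lying on the bench, not tapered; origin at the centre of its underside.
- reagent: Bystander: brown glass reagent bottle, 68 mm across, 150 mm high, origin under its centre.
- beaker: Bystander: glass beaker, 68 mm across, 85 mm high, origin under its centre.
- flask: Bystander: glass flask with a long neck, 86 mm across, 175 mm high, origin under its centre.
- bulb: Bystander: red-brown rubber pipette bulb standing on its base, 54 mm across, 85 mm high, origin under its centre.
- weight: Bystander: brass balance weight with a knob, 38 mm across, 54 mm high, origin under its centre.
There are look-alikes about, which are no part of the job. What is shaped like the die but green or purple is not meant.

How it is judged:
By the outcome, as a careful person would: the job done as asked, in the order asked, and still so for the second after the job is handed in, with the robot touching nothing.
It also fails if it takes over 72 s, if anything falls off the work surface, if the arm or the gripper's body presses on something with over 40 N, if the wrist force passes 120 N, or if a joint passes its speed limit or range.

## Working session

There is one attempt and no reset: what is moved stays moved. The work goes in short steps, Python scripts to look and compute and a shell command to move; the robot and the scene stay as the last step left them, time stands still between calls to the robot, and variables do not carry over. Pictures are saved under pics/ and viewed, at most 12 in all, crops included, and the job is handed in when it is done.

```bash
ls; mkdir -p pics; python3 - <<'E'
from workcell import arm, vision, job
import cv2,numpy as np
for n in("side","top"):
    d=vision.read_camera(n); cv2.imwrite(f"pics/{n}0.png",d["img"][:,:,::-1])
    print(n,d["K"].tolist(),d["k1"],np.round(d["R"],4).tolist(),d["t"])
    print(-d["R"].T@d["t"])
print(arm.get_obs(),arm.tcp_to_grasp)
E
```

```text
pics
side [[489.44577022461505, 0.0, 321.26055931490447], [0.0, 489.44577022461505, 240.12702124899508], [0.0, 0.0, 1.0]] -0.10530047851745931 [[0.9405, -0.3391, -0.0221], [-0.2221, -0.5642, -0.7952], [0.2571, 0.7528, -0.6059]] [-0.51197274  0.13765662  0.91412046]
[ 0.27704409 -0.78409444  0.65201543]
top [[451.3966044648784, 0.0, 318.49264693148746], [0.0, 451.3966044648784, 238.44832989123162], [0.0, 0.0, 1.0]] 0.03000036177303401 [[0.0094, -1.0, 0.0016], [-0.9812, -0.0095, -0.1929], [0.1929, 0.0002, -0.9812]] [-0.01797703  0.5401968   1.10842424]
[ 0.31632984 -0.01304894  1.19184949]
{'time_s': 0.1, 'q': array([ 1.25502467e+00,  3.20214412e-01,  1.56552880e+00, -3.28919282e-06,
        1.25740290e+00, -2.00092047e-02]), 'joint_vel': array([-0.00099677, -0.00091309, -0.00207138,  0.00014482, -0.00078744,
        0.00052235]), 'joint_efforts': array([-5.43577171e-04, -4.16409624e+01, -2.34704643e+01, -1.21192743e-04,
        4.78630202e-03, -1.39120903e-05]), 'tcp_pos': array([0.16747103, 0.54963686, 0.23058509]), 'orientation': array([-1.28250951e-04,  1.47342268e-01,  9.89085261e-01, -7.66065938e-04]), 'force': array([ 0.13868602, -0.61231072,  0.09498197]), 'ft_torque': array([-0.01670716,  0.01678714, -0.01079194]), 'finger_force': 0.0, 'width': 0.08529854816992058} 0.0187
```

View pics/side0.png

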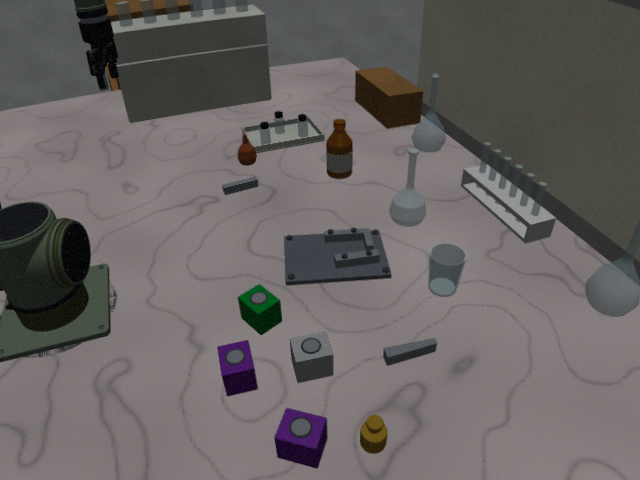

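View pics/top0.png

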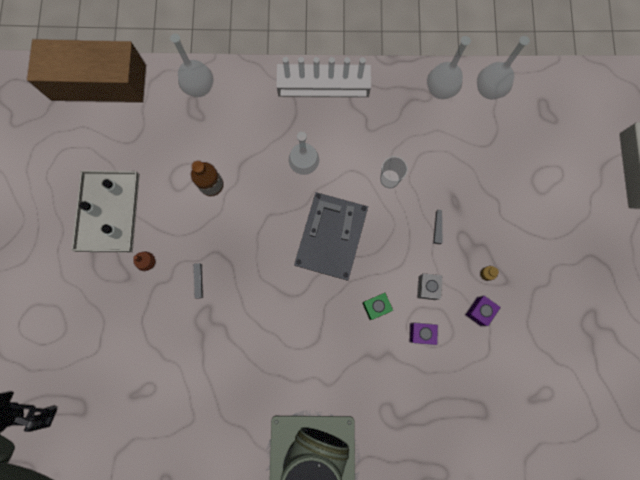

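The side view shows the die (312,357), the fixture (337,257) and steel bars at (240,185) and (410,350). The top view shows the die (430,286), the fixture (332,236) and bars at (198,281) and (438,227). Next I zoom in to tell the wedge from the bar and find contours.

```bash
cat > h.py <<'E'
from workcell import arm, vision, job
import cv2,numpy as np
from scipy.spatial.transform import Rotation as Ro
def cam(n):
    d=vision.read_camera(n); d["dist"]=np.array([d["k1"],0,0,0,0]); return d
def cast(d,uv,z):
    p=cv2.undistortPoints(np.float64(uv).reshape(-1,1,2),d["K"],d["dist"],criteria=(3,50,1e-9)).reshape(-1,2)
    r=np.c_[p,np.ones(len(p))]@d["R"]; c=-d["R"].T@d["t"]
    return c+r*((z-c[2])/r[:,2])[:,None]
def proj(d,X):
    return cv2.projectPoints(np.float64(X).reshape(-1,1,3),cv2.Rodrigues(d["R"])[0],d["t"],d["K"],d["dist"])[0].reshape(-1,2)
def blob(d,x0,y0,x1,y1,f):
    im=d["img"][y0:y1,x0:x1].astype(int); m=f(im).astype(np.uint8)
    m=cv2.morphologyEx(m,cv2.MORPH_OPEN,np.ones((2,2)))
    c=max(cv2.findContours(m,0,2)[0],key=cv2.contourArea); return c.reshape(-1,2)+[x0,y0]
def tcp():
    o=arm.get_obs(); q=o["orientation"]; return o,Ro.from_quat(np.r_[q[1:],q[0]]).as_matrix()
E
python3 - <<'E'
from h import *
d=cam("top"); s=cam("side")
def crop(d,x0,y0,x1,y1,k): return cv2.resize(d["img"][y0:y1,x0:x1],None,fx=k,fy=k,interpolation=2)
a=crop(d,180,250,220,310,6); b=crop(d,418,200,458,260,6); c=crop(s,370,330,450,370,4)
e=crop(d,405,260,455,310,5)
f=crop(d,285,185,375,285,4)[:,:]
can=np.zeros((600,800,3),np.uint8)
for im,x,y in((a,0,0),(b,240,0),(c,0,400),(e,330,365),(f,490-0,0)):
    h,w=im.shape[:2]; w=min(w,800-x);h=min(h,600-y); can[y:y+h,x:x+w]=im[:h,:w]
cv2.imwrite("pics/crops.png",can[:,:,::-1])
for p in((198,281),(438,227),(430,286),(318,220),(345,250),(160,300),(330,258)): print(p,d["img"][p[1],p[0]])
# bars: greyish vs pinkish bench
E
```

```text
(198, 281) [104 105 107]
(438, 227) [ 97  98 100]
(430, 286) [100 104 105]
(318, 220) [101 102 104]
(345, 250) [77 76 83]
(160, 300) [140 131 132]
(330, 258) [75 76 81]
```

View pics/crops.png

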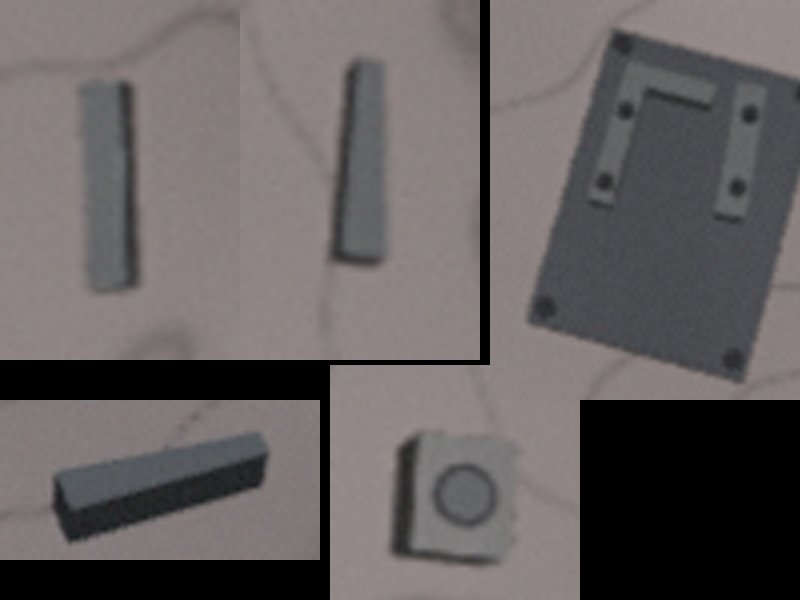

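The right-hand bar (438,227) is the wedge, thin end towards +x. The left one is the parallel bar. The fixture is yawed clockwise with its wall on the left.

```bash
cat >> h.py <<'E'
blur=lambda im: cv2.GaussianBlur(im.astype(np.float32),(3,3),0)
def topface(im): b=blur(im); return (b[...,0]-b[...,2]<3)&(b.mean(2)>88)
def rect(P):
    r=cv2.minAreaRect((P[:,:2]*1000).astype(np.float32)); return r
E
python3 - <<'E'
from h import *
for n,bx in (("top",dict(pl=(285,185,375,285),di=(412,266,450,304),we=(428,204,448,248))),("side",dict(pl=(275,225,400,290),di=(285,325,340,385),we=(375,335,445,368)))):
    d=cam(n)
    p=blob(d,*bx["pl"],lambda im:(blur(im)[...,0]-blur(im)[...,2]<2.5)|(blur(im).mean(2)<95))
    h=cv2.approxPolyDP(cv2.convexHull(p),6,True).reshape(-1,2) if n=="side" else p
    print(n,"plate",rect(cast(d,p,.012)),cast(d,h,.012)[:,:2].round(4).tolist() if len(h)<9 else "")
    q=blob(d,*bx["di"],topface); r=rect(cast(d,q,.055)); print("die",r)
    w=blob(d,*bx["we"],topface); W=cast(d,w,.022); print("wedge",rect(W))
    T,_=cv2.minEnclosingTriangle((W[:,:2]*1000).astype(np.float32)),0
    hw=cv2.convexHull((W[:,:2]*1000).astype(np.float32)); print(cv2.approxPolyDP(hw,3,True).reshape(-1,2).tolist())
E
```

```text
Traceback (most recent call last):
  File "h.py", line 7, in cast
    p=cv2.undistortPoints(np.float64(uv).reshape(-1,1,2),d["K"],d["dist"],criteria=(3,50,1e-9)).reshape(-1,2)
      ~~~~~~~~~~~~~~~~~~~^^^^^^^^^^^^^^^^^^^^^^^^^^^^^^^^^^^^^^^^^^^^^^^^^^^^^^^^^^^^^^^^^^^^^^
cv2.error: OpenCV(4.12.0) :-1: error: (-5:Bad argument) in function 'undistortPoints'
> Overload resolution failed:
>  - undistortPoints() got an unexpected keyword argument 'criteria'
>  - undistortPoints() got an unexpected keyword argument 'criteria'
```

```bash
sed -i 's/,criteria=(3,50,1e-9)//' h.py
cat > m.py <<'E'
from h import *
for n,bx in (("top",dict(pl=(285,185,375,285),di=(412,266,450,304),we=(428,204,448,248))),("side",dict(pl=(275,225,400,290),di=(285,325,340,385),we=(375,335,445,368)))):
    d=cam(n)
    p=blob(d,*bx["pl"],lambda im:(blur(im)[...,0]-blur(im)[...,2]<2.5)|(blur(im).mean(2)<95))
    h=cv2.approxPolyDP(cv2.convexHull(p),6,True).reshape(-1,2) if n=="side" else p
    print(n,"plate",rect(cast(d,p,.012)),cast(d,h,.012)[:,:2].round(4).tolist() if len(h)<9 else "")
    q=blob(d,*bx["di"],topface); r=rect(cast(d,q,.055)); print("die",r)
    w=blob(d,*bx["we"],topface); W=cast(d,w,.022); print("wedge",rect(W))
    hw=cv2.convexHull((W[:,:2]*1000).astype(np.float32)); print(cv2.approxPolyDP(hw,3,True).reshape(-1,2).tolist())
E
python3 m.py
```

```text
top plate ((554.673095703125, -48.99382019042969), (147.85079956054688, 209.1489715576172), 74.72541809082031) 
die ((418.09814453125, -298.57354736328125), (47.21976852416992, 56.68366622924805), 84.31021118164062)
wedge ((580.90478515625, -333.19146728515625), (13.136463165283203, 86.96495819091797), 87.54427337646484)
[[624.1327514648438, -333.6481628417969], [539.86865234375, -324.9001159667969], [537.3187866210938, -337.896484375], [621.4515380859375, -341.5046691894531]]
side plate ((559.7962036132812, -45.58088684082031), (176.88790893554688, 210.94439697265625), 74.7669906616211) [[0.6785, -0.0044], [0.631, -0.1557], [0.4376, -0.102], [0.4787, 0.0507]]
die ((422.4614562988281, -296.8697204589844), (49.57491683959961, 59.88162612915039), 84.01274871826172)
wedge ((585.7681884765625, -329.94781494140625), (17.759782791137695, 89.9698715209961), 83.72613525390625)
[[628.9849243164062, -326.92547607421875], [541.8029174804688, -318.2078857421875], [543.94677734375, -332.5738525390625], [628.12353515625, -338.4172668457031]]
```

```bash
cat > go.py <<'E'
import sys; from h import *
x,y,z,yaw=map(float,sys.argv[1:5])  # mm, deg: yaw of tool y-axis minus 90
o,R=tcp(); dl=R.T@(np.array([x,y,z])-o["tcp_pos"]*1000)
c,s=np.cos(np.radians(yaw)),np.sin(np.radians(yaw))
T=np.array([[-c,-s,0],[-s,c,0],[0,0,-1]]).T if 0 else np.column_stack([[-c,-s,0],[-s,c,0],[0,0,-1]])
rv=Ro.from_matrix(R.T@T).as_rotvec(degrees=True)/5
print("t",round(o["time_s"],2),"tcp",(o["tcp_pos"]*1000).round(1),"F",o["force"].round(1),"w",round(o["width"]*1000,1),"ff",round(o["finger_force"],1))
print("delta tool mm",dl.round(1),"turn units",rv.round(2), "yaw",round(np.degrees(np.arctan2(-R[0,1],R[1,1])),2))
E
A='[-29.7,-25.5,0],[0,0,0]'
python3 -m jog '[[85,[-29.7,-25.5,0],[0,0,0]],[85,[-29.7,-25.5,0],[0,0,0]],[85,[-29.7,-25.5,0],[0,0,0]],[85,[-29.7,-25.5,0],[0,0,0]],[85,[-29.7,-25.5,0],[0,0,0]]]'
python3 -m jog '[[85,[-29.7,-25.5,0],[0,0,0]],[85,[-29.7,-25.5,0],[0,0,0]],[85,[-29.7,-25.5,0],[0,0,0]],[85,[-29.7,-25.5,0],[0,0,0]],[85,[-29.7,-25.5,0],[0,0,0]]]'
python3 -m jog '[[85,[-29.7,-25.5,0],[0,0,0]],[85,[-29.7,-25.5,0],[0,0,0]],[85,[-29.7,-25.5,0],[0,0,0]],[85,[-9,-37,0],[0,0,0]],[85,[-9,-37,0],[0,0,0]]]'
python3 go.py 420.3 -297.7 130 -5.8
```

```text
time_s: 0.77
tcp_pos: [0.273, 0.3832, 0.2313]
orientation: [0.0, 0.147, 0.989, 0.0]
force: [1.3, -0.8, -0.3]
width: 0.0849
finger_force: 0.0
time_s: 1.18
tcp_pos: [0.378, 0.2178, 0.2316]
orientation: [0.0, 0.147, 0.989, 0.0]
force: [0.9, 0.8, 0.0]
width: 0.0848
finger_force: 0.0
time_s: 1.6
tcp_pos: [0.4367, 0.0425, 0.2312]
orientation: [0.0, 0.147, 0.989, 0.0]
force: [-0.1, 0.0, 0.1]
width: 0.0851
finger_force: 0.0
t 1.6 tcp [436.7  42.5 231.2] F [-0.1  0.   0.1] w 85.1 ff 0.0
delta tool mm [ -83.5 -330.2  101.2] turn units [ 0.    0.   -2.23] yaw -16.95
```

```bash

python3 -m jog '[[85,[-9.3,-36.7,0],[0,0,0]],[85,[-9.3,-36.7,0],[0,0,0]],[85,[-9.3,-36.7,0],[0,0,0]],[85,[-9.3,-36.7,0],[0,0,0]],[85,[-9.3,-36.7,0],[0,0,0]]]' >/dev/null
python3 -m jog '[[85,[-9.3,-36.7,0],[0,0,0]],[85,[-9.3,-36.7,0],[0,0,0]],[85,[-9.3,-36.7,0],[0,0,0]],[85,[-9.3,-36.7,0],[0,0,0]],[85,[0,0,30],[0,0,-0.75]]]' >/dev/null
python3 -m jog '[[85,[0,0,40],[0,0,-0.75]],[85,[0,0,31],[0,0,-0.73]],[85,[0,0,0],[0,0,0]]]' >/dev/null
python3 go.py 420.3 -297.7 26 -5.8
python3 - <<'E'
from h import *
a=[]
for n in("side","top"):
    d=cam(n); o,R=tcp(); c=proj(d,o["tcp_pos"])[0]; print(n,c)
    u,v=map(int,proj(d,[.4203,-.2977,.055])[0]); u=min(max(u,67),572); v=min(max(v,75),404)
    a.append(cv2.resize(d["img"][v-75:v+75,u-66:u+67],(399,450),interpolation=2)); print(u-66,v-75)
cv2.imwrite("pics/hover.png",np.hstack(a)[:,:,::-1])
E
```

```text
t 2.68 tcp [ 415.9 -293.7  124.7] F [-1.1  0.2 -1. ] w 85.3 ff 0.0
delta tool mm [-5.9 -4.2 98.6] turn units [ 0.08 -0.13  0.  ] yaw -5.79
side [306.49506554 314.16188024]
244 272
top [438.72452727 283.69569723]
365 211
```

View pics/hover.png

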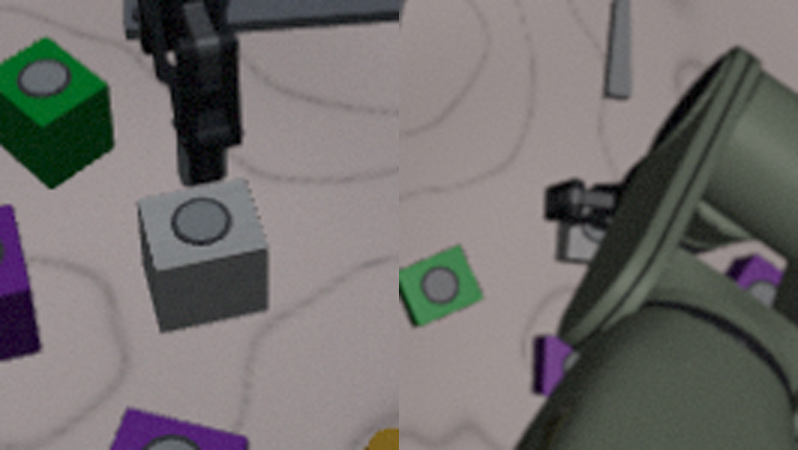

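The side view shows the near finger at about (311,332), just above the die, with the gripper centred. Descending to grip.

```bash

python3 -m jog '[[85,[-5.9,-4.2,30],[0.08,-0.13,0]],[85,[0,0,36],[0,0,0]],[85,[0,0,36],[0,0,0]],[85,[0,0,0],[0,0,0]]]' 40 >/dev/null
python3 go.py 420.3 -297.7 22 -5.8
python3 -m jog '[[40,[0,0,0],[0,0,0]],[40,[0,0,0],[0,0,0]],[40,[0,0,0],[0,0,0]],[40,[0,0,0],[0,0,0]],[40,[0,0,0],[0,0,0]]]' 40
python3 -m jog '[[40,[0,0,0],[0,0,0]],[40,[0,0,0],[0,0,0]],[40,[0,0,0],[0,0,0]]]' 40
python3 go.py 420.3 -297.7 22 -5.8
python3 m.py | grep -v plate
```

```text
t 3.12 tcp [ 424.4 -299.8   25.4] F [-1.3  0.9 -0.5] w 84.5 ff 0.0
delta tool mm [4.3 1.7 3.4] turn units [-0.04  0.06 -0.01] yaw -5.84
time_s: 3.53
tcp_pos: [0.4279, -0.3021, 0.0315]
orientation: [0.008, 0.051, 0.999, -0.005]
force: [0.2, 2.0, 7.4]
width: 0.0489
finger_force: 42.6
time_s: 3.78
tcp_pos: [0.4279, -0.3021, 0.0315]
orientation: [0.008, 0.051, 0.999, -0.005]
force: [1.0, 2.5, 7.4]
width: 0.0492
finger_force: 42.6
t 3.78 tcp [ 427.9 -302.1   31.5] F [1.  2.5 7.4] w 49.2 ff 42.6
delta tool mm [8.1 3.7 9.3] turn units [-0.1   0.19 -0.01] yaw -5.85
die ((437.9006652832031, -273.1508483886719), (22.89948272705078, 7.0969672203063965), 81.05805969238281)
wedge ((580.7536010742188, -331.88104248046875), (15.741985321044922, 87.3794174194336), 87.54427337646484)
[[624.1796264648438, -338.9637451171875], [624.1327514648438, -333.6481628417969], [553.2742919921875, -322.8243103027344], [542.5244750976562, -322.3863220214844], [537.21533203125, -327.4114074707031], [537.3187866210938, -337.896484375]]
die ((403.82208251953125, -300.72705078125), (50.359642028808594, 25.876171112060547), 84.92974853515625)
wedge ((585.0996704101562, -329.18585205078125), (20.05821990966797, 91.00151062011719), 86.14967346191406)
[[629.4380493164062, -329.4914245605469], [542.7213134765625, -316.2818603515625], [539.97705078125, -322.0375671386719], [542.1340942382812, -336.304443359375], [627.0224609375, -340.3177185058594]]
```

```bash

python3 -m jog '[[40,[0,0,-20],[0,0,0]],[40,[0,0,-20],[0,0,0]],[40,[0,0,-20],[0,0,0.94]],[40,[0,0,0],[0,0,0.94]],[40,[0,0,0],[0,0,0]]]'  >/dev/null
python3 -m jog '[[40,[0,0,0],[0,0,0]],[40,[0,0,0],[0,0,0]],[40,[0,0,0],[0,0,0]]]' 
python3 go.py 594.1 -50 90 -15.27
```

```text
time_s: 4.55
tcp_pos: [0.4248, -0.3005, 0.0878]
orientation: [0.005, 0.132, 0.991, -0.003]
force: [-0.8, 1.3, -5.5]
width: 0.0492
finger_force: 45.5
t 4.55 tcp [ 424.8 -300.5   87.8] F [-0.8  1.3 -5.5] w 49.2 ff 45.5
delta tool mm [-98.  286.   -2.4] turn units [-0.05  0.13  0.03] yaw -15.13
```

```bash

python3 -m jog '[[40,[-6,18,0],[0,0,0]],[40,[-12,36,0],[0,0,0]],[40,[-12,36,0],[0,0,0]],[40,[-12,36,0],[0,0,0]],[40,[-12,36,0],[0,0,0]]]'  >/dev/null
python3 -m jog '[[40,[-12,36,0],[0,0,0]],[40,[-12,36,0],[0,0,0]],[40,[-12,36,0],[0,0,0]],[40,[-8,16,0],[0,0,0.03]],[40,[0,0,0],[0,0,0]]]'  >/dev/null
python3 -m jog '[[40,[0,0,0],[0,0,0]],[40,[0,0,0],[0,0,0]],[40,[0,0,0],[0,0,0]]]' 
python3 go.py 594.1 -50 90 -15.27
python3 - <<'E'
from h import *
a=[]
for n in("side","top"):
    d=cam(n); u,v=map(int,proj(d,[.5938,-.0437,.04])[0])
    a.append(cv2.resize(d["img"][v-62:v+63,u-66:u+67],(399,375),interpolation=2)); print(u-66,v-62)
cv2.imwrite("pics/carry.png",np.hstack(a)[:,:,::-1])
E
```

```text
time_s: 5.63
tcp_pos: [0.5938, -0.0514, 0.0875]
orientation: [0.005, 0.134, 0.991, -0.003]
force: [-0.5, -0.0, -5.4]
width: 0.0489
finger_force: 45.5
t 5.63 tcp [593.8 -51.4  87.5] F [-0.5 -0.  -5.4] w 48.9 ff 45.5
delta tool mm [ 0.1  1.4 -2.5] turn units [-0.06  0.12 -0.02] yaw -15.39
284 177
264 157
```

View pics/carry.png

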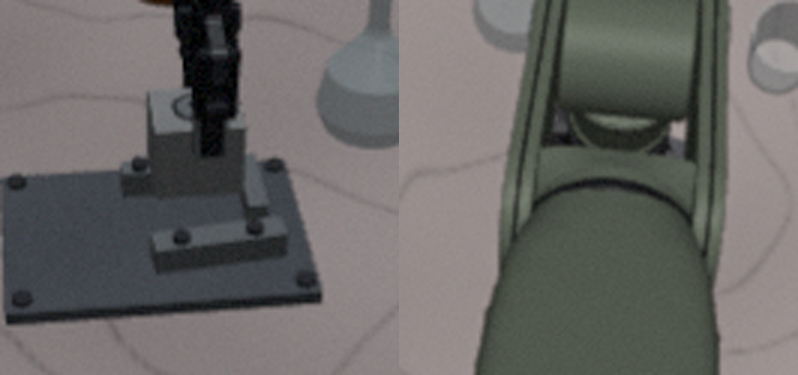

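The side view shows the die in the hand above the fixture corner. Its lower front corners are near full-image (336,240) and (365,241), and the fingertip is about 25 mm down the face.

```bash
python3 - <<'E'
from h import *
d=cam("side")
a=np.radians(-15.27); F=np.array([[np.cos(a),-np.sin(a)],[np.sin(a),np.cos(a)]]); o=np.array([.5802,-.0556])
f=lambda X:((X[:,:2]-o)@F*1000).round(1)
g=lambda u,v:(284+u/3,177+v/3)
print("die bottom front edge", f(cast(d,[g(157,190),g(243,193)],.056)), "top corners",f(cast(d,[g(148,92),g(154,133)],.111)))
print("fence near-top corners",f(cast(d,[g(152,233),g(283,217),g(287,233),g(154,249)],.032)),"stop top inner",f(cast(d,[g(247,207),g(268,206)],.032)),"wall",f(cast(d,[g(121,166)],.032)))
E
```

```text
die bottom front edge [[-21.6  -5.6]
 [ 35.  -15.1]] top corners [[-23.7  30.3]
 [-24.5 -17.3]]
fence near-top corners [[-26.7 -21.2]
 [ 63.4 -13.6]
 [ 63.1 -30.9]
 [-27.1 -38. ]] stop top inner [[40.8 -0.1]
 [55.3 -0.5]] wall [[-40.9  56.5]]
```

```bash

python3 -m jog '[[40,[0,0,14],[0,0,0]],[40,[0,0,14],[0,0,0]],[40,[0,0,10],[0,0,0]],[40,[0,0,0],[0,0,0]],[40,[0,0,0],[0,0,0]]]' |sed -n '2p;4p'
python3 -m jog '[[40,[0,0,2],[0,0,0]],[40,[0,0,0],[0,0,0]],[40,[0,0,0],[0,0,0]]]' |sed -n '2p;4p'
python3 -m jog '[[40,[0,0,2],[0,0,0]],[40,[0,0,0],[0,0,0]],[40,[0,0,0],[0,0,0]]]' |sed -n '2p;4p'
python3 -m jog '[[40,[0,0,1],[0,0,0]],[40,[0,0,0],[0,0,0]],[40,[0,0,0],[0,0,0]]]' |sed -n '2p;4p'

```

```text
tcp_pos: [0.5966, -0.049, 0.0515]
force: [4.4, 8.3, -8.9]
tcp_pos: [0.5966, -0.0489, 0.0491]
force: [1.0, 8.7, -1.9]
tcp_pos: [0.5968, -0.0489, 0.0472]
force: [0.9, 8.4, -2.7]
tcp_pos: [0.5967, -0.0489, 0.0463]
force: [2.3, 8.7, -2.4]
```

```bash

python3 -m jog '[[40,[0,3,0],[0,0,0]],[40,[0,0,0],[0,0,0]],[40,[0,0,0],[0,0,0]]]' |sed -n '2p;4p'
python3 -m jog '[[40,[0,2,0],[0,0,0]],[40,[0,0,0],[0,0,0]],[40,[0,0,0],[0,0,0]]]' |sed -n '2p;3p;4p'
python3 go.py 594.1 -50 43.5 -15.27
```

```text
tcp_pos: [0.596, -0.0483, 0.0451]
force: [0.5, 1.4, -4.4]
tcp_pos: [0.5965, -0.0463, 0.0449]
orientation: [0.006, 0.134, 0.991, -0.003]
force: [-0.2, 0.1, -5.0]
t 7.45 tcp [596.5 -46.3  44.9] F [-0.2  0.1 -5. ] w 48.6 ff 51.6
delta tool mm [ 1.3 -4.1  1.4] turn units [-0.06  0.14 -0.02] yaw -15.36
```

```bash

for i in 1; do python3 -m jog '[[40,[0,0,1.5],[0,0,0]],[40,[0,0,0],[0,0,0]],[40,[0,0,0],[0,0,0]]]' |sed -n '2p;4p'; done
python3 -m jog '[[40,[0,0,1],[0,0,0]],[40,[0,0,0],[0,0,0]],[40,[0,0,0],[0,0,0]]]' |sed -n '2p;4p'
```

```text
tcp_pos: [0.5968, -0.0463, 0.0437]
force: [0.1, 0.2, -3.4]
tcp_pos: [0.5972, -0.0465, 0.0433]
force: [0.4, -2.2, 2.0]
```

```bash

python3 -m jog '[[40,[0,1.5,0],[0,0,0]],[40,[0,0,0],[0,0,0]],[40,[0,0,0],[0,0,0]]]' |sed -n '2p;4p'
python3 -m jog '[[40,[0,1.5,0],[0,0,0]],[40,[0,0,0],[0,0,0]],[40,[0,0,0],[0,0,0]]]' |sed -n '2p;4p'
python3 -m jog '[[40,[-2,0,0],[0,0,0]],[40,[0,0,0],[0,0,0]],[40,[0,0,0],[0,0,0]]]' |sed -n '2p;4p'
python3 -m jog '[[40,[-2,0,0],[0,0,0]],[40,[0,0,0],[0,0,0]],[40,[0,0,0],[0,0,0]]]' |sed -n '2p;4p'
```

```text
tcp_pos: [0.5975, -0.0451, 0.0431]
force: [-0.7, -3.9, 3.3]
tcp_pos: [0.5979, -0.0435, 0.0431]
force: [-1.0, -4.6, 4.4]
tcp_pos: [0.5988, -0.0435, 0.0425]
force: [-2.0, -2.7, 7.0]
tcp_pos: [0.6003, -0.0437, 0.0421]
force: [-2.9, -1.0, 3.8]
```

```bash

python3 -m jog '[[40,[-2,0,-0.5],[0,0,0]],[40,[0,0,0],[0,0,0]],[40,[0,0,0],[0,0,0]]]' |sed -n '2p;4p'
python3 -m jog '[[40,[-2,0,0],[0,0,0]],[40,[0,0,0],[0,0,0]],[40,[0,0,0],[0,0,0]]]' |sed -n '2p;4p'
python3 -m jog '[[40,[0,1.5,0],[0,0,0]],[40,[0,0,0],[0,0,0]],[40,[0,0,0],[0,0,0]]]' |sed -n '2p;4p'
python3 -m jog '[[40,[0,1.5,0],[0,0,0]],[40,[0,0,0],[0,0,0]],[40,[0,0,0],[0,0,0]]]' |sed -n '2p;4p'
python3 go.py 594.1 -50 43.5 -15.27
```

```text
tcp_pos: [0.6024, -0.0441, 0.0423]
force: [-3.2, 2.3, -1.0]
tcp_pos: [0.6026, -0.0442, 0.042]
force: [-7.1, 3.7, 0.8]
tcp_pos: [0.6027, -0.044, 0.042]
force: [-8.0, -1.2, 0.7]
tcp_pos: [0.603, -0.0431, 0.042]
force: [-6.6, -2.6, 1.5]
t 9.95 tcp [603.  -43.1  42. ] F [-6.6 -2.6  1.5] w 49.0 ff 50.6
delta tool mm [ 6.8 -9.  -1.4] turn units [-0.09  0.07 -0.01] yaw -15.32
```

```bash

python3 -m jog '[[40,[0,1.5,0],[0,0,0]],[40,[0,0,0],[0,0,0]],[40,[0,0,0],[0,0,0]]]' |sed -n '2p;4p'
python3 -m jog '[[40,[0,1.5,0],[0,0,0]],[40,[0,0,0],[0,0,0]],[40,[0,0,0],[0,0,0]]]' |sed -n '2p;4p'
python3 -m jog '[[40,[0,1.5,0],[0,0,0]],[40,[0,0,0],[0,0,0]],[40,[0,0,0],[0,0,0]]]' |sed -n '2p;4p'
```

```text
tcp_pos: [0.6033, -0.0419, 0.042]
force: [-8.5, -4.3, 1.1]
tcp_pos: [0.6037, -0.0405, 0.042]
force: [-8.0, -3.7, 0.4]
tcp_pos: [0.6038, -0.0404, 0.0421]
force: [-9.1, -7.8, 0.9]
```

```bash

python3 -m jog '[[40,[-0.5,0.7,0],[0,0,0]],[40,[0,0,0],[0,0,0]],[40,[0,0,0],[0,0,0]]]' |sed -n '2p;4p'
python3 -m jog '[[60,[0,0,0],[0,0,0]],[75,[0,0,0],[0,0,0]],[75,[0,0,0],[0,0,0]],[75,[0,0,0],[0,0,0]]]'
python3 -m jog '[[75,[0,0,-20],[0,0,0]],[75,[0,0,-35],[0,0,0]],[75,[0,0,-35],[0,0,0]],[75,[0,0,-20],[0,0,0]],[75,[0,0,0],[0,0,0]]]' >/dev/null
python3 -m jog '[[75,[0,0,0],[0,0,0]],[75,[0,0,0],[0,0,0]],[75,[0,0,0],[0,0,0]]]' >/dev/null
python3 go.py 583 -330 150 -4
```

```text
tcp_pos: [0.6038, -0.0403, 0.042]
force: [-11.0, -10.2, 2.5]
time_s: 11.28
tcp_pos: [0.6092, -0.0374, 0.0435]
orientation: [0.007, 0.133, 0.991, -0.003]
force: [-0.5, -0.2, 0.6]
width: 0.0748
finger_force: 0.0
t 11.95 tcp [605.9 -36.5 151.5] F [-0.8  0.2 -1.1] w 74.9 ff 0.0
delta tool mm [ -55.5 -289.1    3.6] turn units [-0.07  0.1  -2.27] yaw -15.34
```

```bash

python3 -m jog '[[60,[-4.2,-37.2,0],[0,0,0]],[60,[-4.2,-37.2,0],[0,0,0]],[60,[-4.2,-37.2,0],[0,0,0]],[60,[-4.2,-37.2,0],[0,0,0]],[60,[-4.2,-37.2,0],[0,0,0]]]' >/dev/null
python3 -m jog '[[60,[-4.2,-37.2,0],[0,0,0]],[60,[-4.2,-37.2,0],[0,0,0]],[60,[-4.2,-37.2,0],[0,0,0]],[60,[0,0,0],[-0.07,0.1,-0.85]],[60,[0,0,0],[0,0,-0.82]]]' >/dev/null
python3 -m jog '[[60,[0,0,30],[0,0,0]],[60,[0,0,30],[0,0,0]],[60,[0,0,10],[0,0,0]],[60,[0,0,0],[0,0,0]],[60,[0,0,0],[0,0,0]]]' >/dev/null
python3 -m jog '[[60,[0,0,0],[0,0,0]],[60,[0,0,0],[0,0,0]]]' >/dev/null
python3 go.py 559.5 -332 80 -7
python3 - <<'E'
from h import *
a=[]
for n,X in(("side",[.575,-.33,.04]),("top",[.59,-.05,.04])):
    d=cam(n); u,v=map(int,proj(d,X)[0])
    a.append(cv2.resize(d["img"][v-62:v+63,u-66:u+67],(399,375),interpolation=2)); print(u-66,v-62)
    cv2.imwrite(f"pics/raw_{n}1.png",d["img"][:,:,::-1])
cv2.imwrite("pics/wedgehover.png",np.hstack(a)[:,:,::-1])
E
```

```text
t 13.37 tcp [ 561.6 -333.1   86.8] F [ 0.1 -0.1  0.6] w 59.7 ff 0.0
delta tool mm [2.3 0.8 6.8] turn units [-0.01  0.07  0.  ] yaw -6.99
341 279
266 158
```

View pics/wedgehover.png

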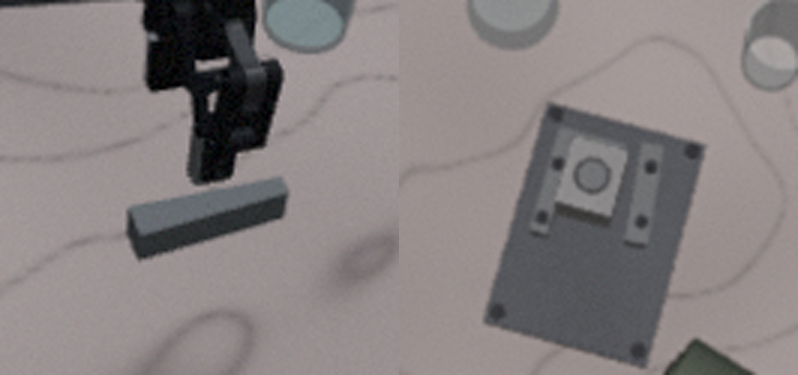

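The die sits upright and parallel in the fixture corner (top crop at 590,178). The near finger is over the wedge in the side crop, at (210,180).

```bash
python3 - <<'E'
from h import *
d=cam("side"); o,R=tcp()
w=blob(d,375,335,445,368,topface); W=cast(d,w,.022)[:,:2]*1000
print("side wedge", rect(W), cv2.approxPolyDP(cv2.convexHull(W.astype(np.float32)),3,True).reshape(-1,2).round(1).tolist())
g=lambda u,v:(341+u/3,279+v/3)
print("pts crop thick top l/r, thin top l/r", (cast(d,[g(128,208),g(139,236),g(284,178),g(287,192)],.022)[:,:2]*1000).round(1).tolist())
t=o["tcp_pos"]+R@[0,-.035,-.006]; print("near finger tip proj",proj(d,t),"seen",g(210,180))
E
```

```text
side wedge ((585675.125, -329199.6875), (20058.603515625, 90582.296875), 86.18880462646484) [[631.0, -330.1000061035156], [544.2999877929688, -316.8999938964844], [540.0, -333.29998779296875], [627.0, -340.29998779296875]]
pts crop thick top l/r, thin top l/r [[540.4, -316.1], [537.5, -336.0], [631.2, -328.6], [627.6, -338.2]]
near finger tip proj [[411.26308    339.22039814]] seen (411.0, 339.0)
```

```bash

python3 -m jog '[[50,[3.3,5,20],[-0.01,0.07,0.1]],[50,[0,0,30],[0,0,0]],[50,[0,0,22],[0,0,0]],[50,[0,0,7],[0,0,0]],[50,[0,0,0],[0,0,0]]]' >/dev/null
python3 -m jog '[[50,[0,0,0],[0,0,0]],[50,[0,0,0],[0,0,0]]]'|sed -n '2p;4p'
python3 -m jog '[[10,[0,0,0],[0,0,0]],[10,[0,0,0],[0,0,0]],[10,[0,0,0],[0,0,0]],[10,[0,0,0],[0,0,0]],[10,[0,0,0],[0,0,0]]]' 30
python3 -m jog '[[10,[0,0,0],[0,0,0]],[10,[0,0,0],[0,0,0]]]'|sed -n '2,6p'
python3 go.py 558.9 -327.7 4 -7.5
```

```text
tcp_pos: [0.559, -0.3278, 0.0078]
force: [-0.3, 0.6, 1.3]
time_s: 14.52
tcp_pos: [0.5585, -0.3274, 0.0073]
orientation: [-0.0, 0.065, 0.998, 0.0]
force: [-0.6, 0.5, 5.9]
width: 0.0188
finger_force: 29.6
tcp_pos: [0.5585, -0.3274, 0.0073]
orientation: [-0.0, 0.065, 0.998, 0.0]
force: [-0.7, 0.2, 6.0]
width: 0.0189
finger_force: 29.6
t 14.68 tcp [ 558.5 -327.4    7.3] F [-0.7  0.2  6. ] w 18.9 ff 29.6
delta tool mm [-0.5 -0.2  3.3] turn units [ 0.01 -0.01  0.  ] yaw -7.49
```

```bash

python3 -m jog '[[10,[0,0,-15],[0,0,0]],[10,[0,0,-30],[0,0,0]],[10,[0,0,-35],[0,0,0.8]],[10,[0,0,0],[0,0,0.76]],[10,[0,0,0],[0,0,0]]]' 30 >/dev/null
python3 -m jog '[[10,[0,0,0],[0,0,0]],[10,[0,0,0],[0,0,0]]]'|sed -n '2,6p'
python3 go.py 472.2 -40.1 80 -15.3
```

```text
tcp_pos: [0.5568, -0.3265, 0.0843]
orientation: [-0.003, 0.132, 0.991, 0.001]
force: [-0.9, -0.1, -1.6]
width: 0.0188
finger_force: 29.5
t 15.27 tcp [ 556.8 -326.5   84.3] F [-0.9 -0.1 -1.6] w 18.8 ff 29.5
delta tool mm [156.7 254.1   5.7] turn units [ 0.02 -0.07  0.02] yaw -15.22
```

```bash

python3 -m jog '[[10,[19.6,31.8,0],[0,0,0]],[10,[19.6,31.8,0],[0,0,0]],[10,[19.6,31.8,0],[0,0,0]],[10,[19.6,31.8,0],[0,0,0]],[10,[19.6,31.8,0],[0,0,0]]]' >/dev/null
python3 -m jog '[[10,[19.6,31.8,0],[0,0,0]],[10,[19.6,31.8,0],[0,0,0]],[10,[19.6,31.8,0],[0,0,0]],[10,[0,0,10],[0,0,0]],[10,[0,0,15],[0,0,0]]]' >/dev/null
python3 -m jog '[[10,[0,0,15],[0,0,0]],[10,[0,0,0],[0,0,0]],[10,[0,0,0],[0,0,0]],[10,[0,0,0],[0,0,0]]]' >/dev/null
python3 go.py 472.2 -40.1 21 -15.3
python3 - <<'E'
from h import *
a=[]
for n,X in(("side",[.545,-.05,.03]),("top",[.545,-.05,.03])):
    d=cam(n); u,v=map(int,proj(d,X)[0])
    a.append(cv2.resize(d["img"][v-62:v+63,u-66:u+67],(399,375),interpolation=2)); print(u-66,v-62)
cv2.imwrite("pics/wedgein.png",np.hstack(a)[:,:,::-1])
E
```

```text
t 16.43 tcp [473.8 -40.5  46.6] F [-0.5 -0.  -0.5] w 18.9 ff 30.3
delta tool mm [ 1.6 -0.  25.6] turn units [ 0.01 -0.04  0.  ] yaw -15.29
263 188
266 176
```

View pics/wedgein.png

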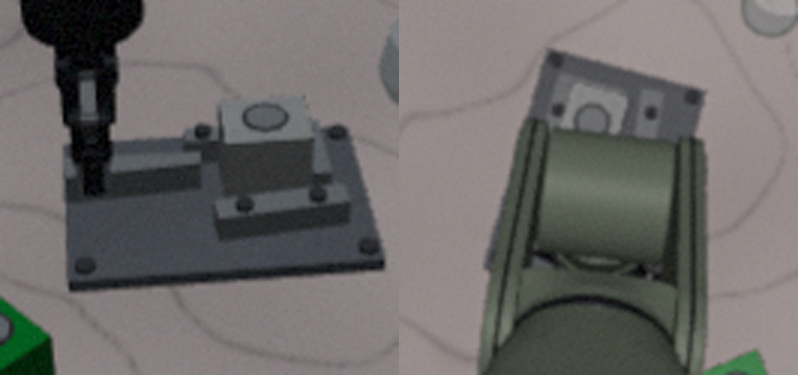

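The side view shows the wedge held level over the plate. Its thin end is at crop (199,155..187), just short of the slot mouth between the die (220,190) and the fence (216,200).

```bash
python3 - <<'E'
from h import *
d=cam("side")
a=np.radians(-15.3); F=np.array([[np.cos(a),-np.sin(a)],[np.sin(a),np.cos(a)]]); o=np.array([.58345,-.0503])
f=lambda uv,z:((cast(d,[(263+u/3,188+v/3) for u,v in uv],z)[:,:2]-o)@F*1000).round(1).tolist()
print("wedge thin top +y,-y", f([(193,143),(199,157)],.0613),"thin bottom -y",f([(200,187)],.0393))
print("die -y top l,r",f([(221,143),(313,134)],.067),"die bottom l",f([(219,190)],.012))
print("fence top inner l,r",f([(216,201),(345,187)],.032),"outer",f([(218,218),(349,203)],.032))
E
```

```text
wedge thin top +y,-y [[-40.4, -1.1], [-37.9, -17.0]] thin bottom -y [[-37.9, -21.3]]
die -y top l,r [[-22.5, -10.7], [39.7, -7.4]] die bottom l [[-22.1, 8.1]]
fence top inner l,r [[-27.8, -28.3], [60.5, -22.7]] outer [[-28.3, -46.2], [60.2, -39.9]]
```

```bash

python3 -m jog '[[10,[0,-2,12],[0,-0.04,0]],[10,[0,0,12],[0,0,0]],[10,[0,0,0],[0,0,0]],[10,[0,0,0],[0,0,0]]]' |sed -n '2p;4p'
python3 -m jog '[[10,[0,0,2],[0,0,0]],[10,[0,0,0],[0,0,0]],[10,[0,0,0],[0,0,0]]]' |sed -n '2p;4p'
python3 -m jog '[[10,[0,0,1],[0,0,0]],[10,[0,0,0],[0,0,0]],[10,[0,0,0],[0,0,0]]]' |sed -n '2p;4p'
python3 go.py 472.2 -40.1 19.3 -15.3
```

```text
tcp_pos: [0.4731, -0.0424, 0.0227]
force: [1.1, 0.6, -1.3]
tcp_pos: [0.4736, -0.0423, 0.0211]
force: [0.4, -0.4, -1.5]
tcp_pos: [0.4733, -0.0423, 0.0197]
force: [0.4, -0.5, -1.8]
t 17.42 tcp [473.3 -42.3  19.7] F [ 0.4 -0.5 -1.8] w 19.0 ff 30.3
delta tool mm [1.6 1.8 0.4] turn units [0.01 0.01 0.  ] yaw -15.29
```

```bash

python3 -m jog '[[10,[-5,0,0],[0,0,0]],[10,[-5,0,0],[0,0,0]],[10,[-5,0,0],[0,0,0]],[10,[0,0,0],[0,0,0]],[10,[0,0,0],[0,0,0]]]' |sed -n '2p;4p'
python3 -m jog '[[10,[-3,0,0],[0,0,0]],[10,[-3,0,0],[0,0,0]],[10,[0,0,0],[0,0,0]],[10,[0,0,0],[0,0,0]]]' |sed -n '2p;4p'
python3 -m jog '[[10,[-3,0,0],[0,0,0]],[10,[-3,0,0],[0,0,0]],[10,[0,0,0],[0,0,0]],[10,[0,0,0],[0,0,0]]]' |sed -n '2p;4p'
```

```text
tcp_pos: [0.4882, -0.0464, 0.0196]
force: [-0.1, -0.2, -1.6]
tcp_pos: [0.4937, -0.0479, 0.0196]
force: [-0.4, 0.1, -1.2]
tcp_pos: [0.4995, -0.0495, 0.0196]
force: [-0.1, -0.1, -2.4]
```

```bash

python3 -m jog '[[10,[-3,0,0],[0,0,0]],[10,[-2,0,0],[0,0,0]],[10,[0,0,0],[0,0,0]],[10,[0,0,0],[0,0,0]]]' |sed -n '2p;4p'
python3 -m jog '[[10,[-3,0,0.5],[0,0,0]],[10,[-2,0,0],[0,0,0]],[10,[0,0,0],[0,0,0]],[10,[0,0,0],[0,0,0]]]' |sed -n '2p;4p'
python3 go.py 472.2 -40.1 19.3 -15.3
python3 - <<'E'
from h import *
d=cam("side"); u,v=map(int,proj(d,[.56,-.05,.03])[0])
cv2.imwrite("pics/slot.png",cv2.resize(d["img"][v-50:v+50,u-66:u+67],(798,600),interpolation=2)[:,:,::-1]); print(u-66,v-50)
E
```

```text
tcp_pos: [0.5043, -0.0508, 0.0196]
force: [-0.3, 0.2, -1.9]
tcp_pos: [0.5093, -0.052, 0.0193]
force: [-0.1, 0.8, 1.1]
t 19.17 tcp [509.3 -52.   19.3] F [-0.1  0.8  1.1] w 18.8 ff 31.0
delta tool mm [39.   1.7 -0. ] turn units [0.01 0.02 0.  ] yaw -15.29
270 198
```

View pics/slot.png

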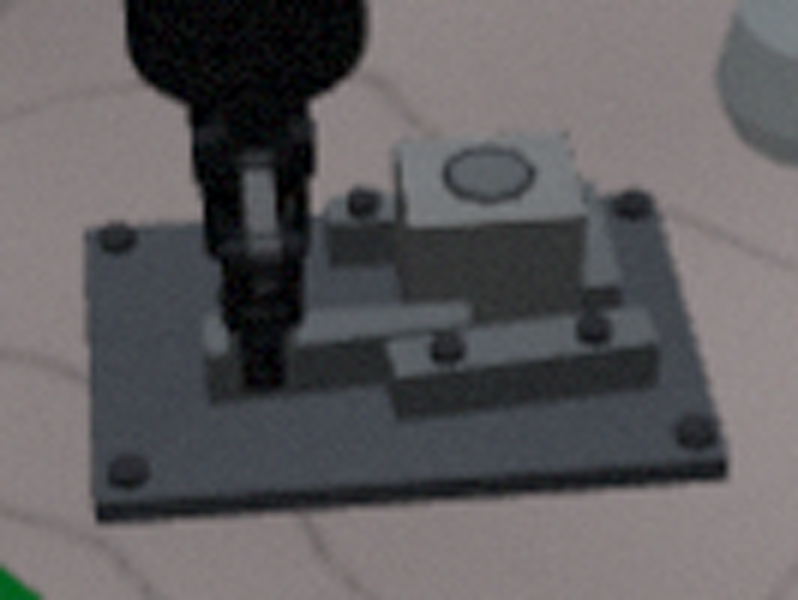

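The wedge's thin end is in the slot at about crop (465,315), lying flat on the plate between the die and the fence. Letting go.

```bash

python3 -m jog '[[25,[0,0,0],[0,0,0]],[40,[0,0,0],[0,0,0]],[45,[0,0,0],[0,0,0]],[45,[0,0,0],[0,0,0]]]' |sed -n '2p;4p;5p'
python3 -m jog '[[45,[0,0,-15],[0,0,0]],[45,[0,0,-25],[0,0,0]],[20,[22,0,0],[0,0,0]],[0,[24,0.7,0],[0,0,0]],[0,[0,0,0],[0,0,0]]]' >/dev/null
python3 -m jog '[[0,[0,0,0],[0,0,0]],[0,[0,0,0],[0,0,0]],[0,[0,0,0],[0,0,0]]]' |sed -n '2p;4p;5p'
python3 go.py 472.2 -40.1 20 -15.3
python3 m.py | grep die
python3 - <<'E'
from h import *
d=cam("side"); cv2.imwrite("pics/s2.png",cv2.resize(d["img"][198:298,270:403],(798,600),interpolation=2)[:,:,::-1])
E
```

```text
tcp_pos: [0.509, -0.0521, 0.0191]
force: [-0.4, -1.4, -0.1]
width: 0.0449
tcp_pos: [0.4659, -0.0395, 0.0592]
force: [-0.1, -0.1, 0.4]
width: 0.0006
t 20.22 tcp [465.9 -39.5  59.2] F [-0.1 -0.1  0.4] w 0.6 ff 0.0
delta tool mm [-6.1  1.  39.2] turn units [ 0.01  0.02 -0.  ] yaw -15.3Traceback (most recent call last):
  File "m.py", line 7, in <module>
    q=blob(d,*bx["di"],topface); r=rect(cast(d,q,.055)); print("die",r)
  File "h.py", line 15, in blob
    c=max(cv2.findContours(m,0,2)[0],key=cv2.contourArea); return c.reshape(-1,2)+[x0,y0]
ValueError: max() iterable argument is empty
```

View pics/s2.png

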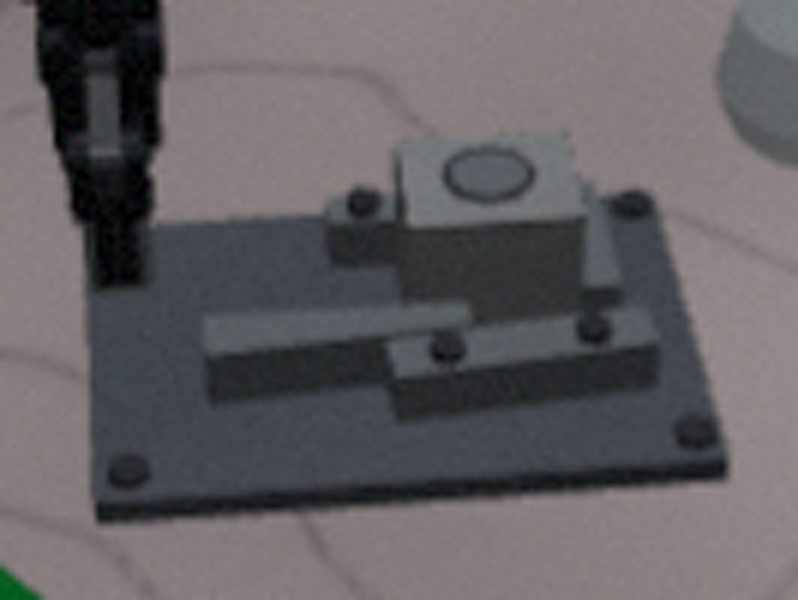

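The wedge lies free with its thin end in the slot (465,315). The closed fingers stand behind its thick end at (120,280). Lowering and pushing.

```bash

python3 -m jog '[[0,[0,0,15],[0,0,0]],[0,[0,0,18],[0,0,0]],[0,[0,0,6],[0,0,0]],[0,[0,0,0],[0,0,0]],[0,[0,0,0],[0,0,0]]]' |sed -n '2p;4p'
python3 -m jog '[[0,[-4,0,0],[0,0,0]],[0,[-4,0,0],[0,0,0]],[0,[0,0,0],[0,0,0]],[0,[0,0,0],[0,0,0]]]' |sed -n '2p;4p'
python3 -m jog '[[0,[-2,0,0],[0,0,0]],[0,[-2,0,0],[0,0,0]],[0,[0,0,0],[0,0,0]]]' |sed -n '2p;4p'
python3 -m jog '[[0,[-2,0,0],[0,0,0]],[0,[-2,0,0],[0,0,0]],[0,[0,0,0],[0,0,0]]]' |sed -n '2p;4p'
```

```text
tcp_pos: [0.465, -0.0393, 0.02]
force: [1.4, -0.4, -0.0]
tcp_pos: [0.4732, -0.0415, 0.0206]
force: [0.1, -0.2, 0.1]
tcp_pos: [0.4769, -0.0425, 0.0203]
force: [0.7, 0.4, 0.4]
tcp_pos: [0.4806, -0.0436, 0.0201]
force: [-0.2, -0.1, -0.5]
```

```bash

python3 -m jog '[[0,[-2,0,0],[0,0,0]],[0,[-1,0,0],[0,0,0]],[0,[0,0,0],[0,0,0]],[0,[0,0,0],[0,0,0]]]' |sed -n '2p;4p'
python3 -m jog '[[0,[-2,0,0],[0,0,0]],[0,[-1,0,0],[0,0,0]],[0,[0,0,0],[0,0,0]],[0,[0,0,0],[0,0,0]]]' |sed -n '2p;4p'
python3 -m jog '[[0,[-2,0,0],[0,0,0]],[0,[-1,0,0],[0,0,0]],[0,[0,0,0],[0,0,0]],[0,[0,0,0],[0,0,0]]]' |sed -n '2p;4p'
```

```text
tcp_pos: [0.4831, -0.0443, 0.0201]
force: [-0.1, -0.2, -0.3]
tcp_pos: [0.4863, -0.0451, 0.0202]
force: [-0.6, 0.1, -0.5]
tcp_pos: [0.4892, -0.0459, 0.0202]
force: [-0.5, -0.0, -0.2]
```

```bash

python3 -m jog '[[0,[-2,0,0],[0,0,0]],[0,[-1,0,0],[0,0,0]],[0,[0,0,0],[0,0,0]],[0,[0,0,0],[0,0,0]]]' |sed -n '2p;4p'
python3 -m jog '[[0,[-2,0,0],[0,0,0]],[0,[0,0,0],[0,0,0]],[0,[0,0,0],[0,0,0]]]' |sed -n '2p;4p'
```

```text
tcp_pos: [0.492, -0.0467, 0.0202]
force: [0.4, -0.1, 0.1]
tcp_pos: [0.4939, -0.0472, 0.0201]
force: [-0.5, -0.0, -0.3]
```

```bash

python3 -m jog '[[0,[-2,0,0],[0,0,0]],[0,[0,0,0],[0,0,0]],[0,[0,0,0],[0,0,0]]]' |sed -n '2p;4p'
python3 -m jog '[[0,[-2,0,0],[0,0,0]],[0,[0,0,0],[0,0,0]],[0,[0,0,0],[0,0,0]]]' |sed -n '2p;4p'
python3 -m jog '[[0,[-2,0,0],[0,0,0]],[0,[0,0,0],[0,0,0]],[0,[0,0,0],[0,0,0]]]' |sed -n '2p;4p'
```

```text
tcp_pos: [0.4955, -0.0477, 0.0201]
force: [-0.9, 0.8, 0.6]
tcp_pos: [0.4962, -0.0479, 0.0199]
force: [-5.0, 2.0, 3.4]
tcp_pos: [0.4981, -0.0484, 0.0198]
force: [-5.1, 1.5, 2.6]
```

```bash

python3 - <<'E'
from h import *
d=cam("side"); cv2.imwrite("pics/s3.png",cv2.resize(d["img"][198:298,270:403],(798,600),interpolation=2)[:,:,::-1])
E
```

```text
(no output)
```

View pics/s3.png

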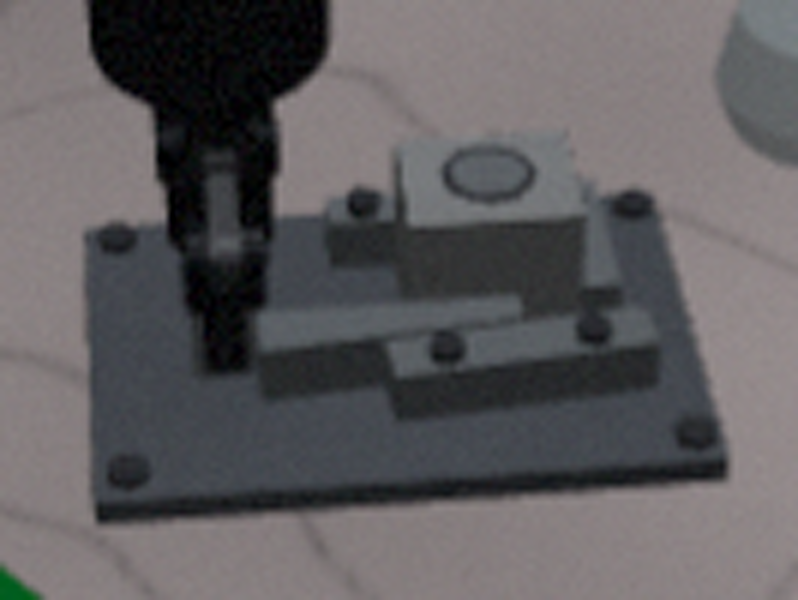

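The wedge has moved about 18 mm further in (thin end now at 520,300), with the fingers against its thick end. Continuing gently.

```bash

python3 -m jog '[[0,[-1.5,0,0],[0,0,0]],[0,[0,0,0],[0,0,0]],[0,[0,0,0],[0,0,0]]]' |sed -n '2p;4p'
python3 -m jog '[[0,[-1,0,0],[0,0,0]],[0,[0,0,0],[0,0,0]],[0,[0,0,0],[0,0,0]]]' |sed -n '2p;4p'
```

```text
tcp_pos: [0.4984, -0.0485, 0.0197]
force: [-7.1, 1.9, 4.2]
tcp_pos: [0.4984, -0.0486, 0.0196]
force: [-8.6, 3.1, 4.5]
```

```bash

python3 -m jog '[[0,[-1,0,0],[0,0,0]],[0,[0,0,0],[0,0,0]],[0,[0,0,0],[0,0,0]]]' |sed -n '2p;4p'
python3 -m jog '[[0,[-1,0,0],[0,0,0]],[0,[0,0,0],[0,0,0]],[0,[0,0,0],[0,0,0]]]' |sed -n '2p;4p'
```

```text
tcp_pos: [0.4984, -0.0487, 0.0194]
force: [-9.6, 3.9, 6.0]
tcp_pos: [0.4984, -0.0488, 0.0193]
force: [-12.2, 3.4, 5.9]
```

```bash

python3 -m jog '[[0,[-1,0,0],[0,0,0]],[0,[0,0,0],[0,0,0]],[0,[0,0,0],[0,0,0]]]' |sed -n '2p;4p'
python3 -m jog '[[0,[-1,0,-0.3],[0,0,0]],[0,[0,0,0],[0,0,0]],[0,[0,0,0],[0,0,0]]]' |sed -n '2p;4p'
```

```text
tcp_pos: [0.4984, -0.0489, 0.0191]
force: [-13.4, 4.2, 7.0]
tcp_pos: [0.4984, -0.0489, 0.0191]
force: [-15.4, 4.5, 7.3]
```

```bash

python3 -m jog '[[0,[-0.8,0,0],[0,0,0]],[0,[0,0,0],[0,0,0]],[0,[0,0,0],[0,0,0]],[0,[0,0,0],[0,0,0]],[0,[0,0,0],[0,0,0]]]' |sed -n '2p;4p'
python3 -m jog '[[0,[0,0,0],[0,0,0]],[0,[0,0,0],[0,0,0]],[0,[0,0,0],[0,0,0]],[0,[0,0,0],[0,0,0]],[0,[0,0,0],[0,0,0]]]' |sed -n '1,4p'
```

```text
tcp_pos: [0.4984, -0.0489, 0.0191]
force: [-16.4, 5.8, 8.7]
time_s: 26.28
tcp_pos: [0.4984, -0.0489, 0.0191]
orientation: [-0.008, 0.133, 0.991, 0.001]
force: [-16.8, 5.5, 8.9]
```

The wedge holds at about 17.7 N with no movement. Backing off and retreating.

```bash

python3 -m jog '[[0,[4,0,0],[0,0,0]],[0,[6,0,0],[0,0,0]],[0,[10,0,0],[0,0,0]],[0,[5,0,-20],[0,0,0]],[0,[0,0,-40],[0,0,0]]]' |sed -n '2p;4p'
python3 -m jog '[[0,[0,0,-40],[0,0,0]],[0,[30,0,-20],[0,0,0]],[0,[35,0,0],[0,0,0]],[0,[20,0,0],[0,0,0]],[0,[0,0,0],[0,0,0]]]' |sed -n '2p;4p'
python3 - <<'E'
from h import *
a=[]
for n,u,v in(("side",270,198),("top",266,172)):
    d=cam(n); a.append(cv2.resize(d["img"][v:v+112,u:u+133],(399,336),interpolation=2))
cv2.imwrite("pics/final.png",np.hstack(a)[:,:,::-1])
E
```

```text
tcp_pos: [0.4785, -0.0436, 0.0777]
force: [0.1, -0.4, -0.4]
tcp_pos: [0.3964, -0.021, 0.1408]
force: [-0.5, 0.6, 0.0]
```

View pics/final.png

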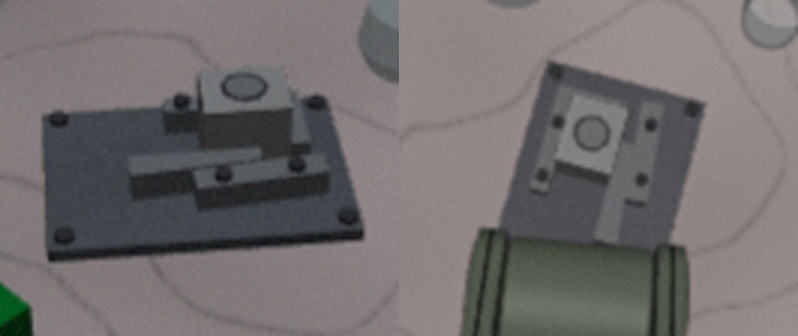

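The final views show the die upright in the corner, at top crop (592,133), with the wedge seated between it and the fence. The robot is clear of everything.

```bash
python3 -c "
from workcell import job; print(job.hand_in())"
```

```text
the job is handed in; nothing more can be done
None
```

I handed the job in at about 27 s: the die stands upright in the fixture corner, and the wedge held still under a firm push of about 18 N with closed fingers; I left the bar and the laboratory ware alone.

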